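# Put the soldering things into their fitted trays

### The job

Tidy the soldering things into the dark wooden trays cut for them: the dropper bottle into the small round recess, the solder tin into the large round one, the lying fire brick into the wide rectangular one and the wooden ring clamp into the long narrow one. Each must lie or stand right way up, flat on the floor of its recess, and be let go; keep the bottle and the tin upright all the while. Leave the mug and the glue bottle where they are.

Things in the scene. Friction and masses are not known exactly. Their poses are not given: they have to be found in the camera images.
- dropper_bottle: Amber dropper bottle with black cap, standing; body 29 mm across up to 52 mm, cap 15 mm across from 60 to 93 mm high. Loose, about 60 g. Origin at the centre of its underside, z up.
- solder_tin: Low round tan tin, lid on, standing among the trays and other things of the work (a like one far off in the back right corner of the bench is part of the room and not meant); 54 mm across up to 16 mm, lid 56 mm across from 16 to 27 mm high. Loose, about 90 g. Origin at the centre of its underside, z up.
- fire_brick: Brown rough fire brick lying flat, 58 (its x) x 100 (its y) x 44 mm high. Loose, about 0.36 kg. Origin at the centre of its underside, z up. Not the taller brick that stands on the pale board at the left.
- ring_clamp: Wooden ring clamp (two long wooden jaws with a band in the middle) lying down, 27 (its x) x 144 (its y) x 24 mm high over all; the jaws are 24 mm wide together and 22 mm high, and a thin wedge sticks out 18 mm at the +y end. Loose, about 60 g, solid at the middle where it is gripped across x. Origin at the centre of its underside, z up.
- small_round_tray: Dark wooden block 72 x 72 mm with a round recess 48 mm across. Fixed to the bench, 11 mm high; the recess is in the middle, 7 mm deep with a cork floor 4 mm above the bench. Origin on the bench under the centre, z up. 
- large_round_tray: Dark wooden block 96 x 96 mm with a round recess 74 mm across. Fixed to the bench, 11 mm high; the recess is in the middle, 7 mm deep with a cork floor 4 mm above the bench. Origin on the bench under the centre, z up. 
- wide_tray: Dark wooden block 96 (its x) x 138 (its y) mm with a rectangular recess 76 (x) x 118 (y) mm. Fixed to the bench, 11 mm high; the recess is in the middle, 7 mm deep with a cork floor 4 mm above the bench. Origin on the bench under the centre, z up. 
- long_tray: Dark wooden block 64 (its x) x 180 (its y) mm with a long narrow recess 45 (x) x 161 (y) mm. Fixed to the bench, 11 mm high; the recess is in the middle, 7 mm deep with a cork floor 4 mm above the bench. Origin on the bench under the centre, z up. 
- green_mug: Bystander: mug, green below and blue above, 83 mm across, 94 mm high, with a handle; at the right of the work. Loose. Origin at its underside.
- glue_bottle: Bystander: white bottle with red tip, 48 mm across, 120 mm high; at the far left of the work. Loose. Origin at the centre of its underside.
Things that resemble listed ones, but are neither listed nor needed, are in the scene too. Leave any pink look-alike of the ring_clamp alone.

How it is judged:
By the outcome, as a careful person would: the job done as asked, in the order asked, and still so for the second after the job is handed in, with the robot touching nothing.
It also fails if it takes over 109 s, if anything falls off the work surface, if the arm or the gripper's body presses on something with over 40 N, if the wrist force passes 120 N, or if a joint passes its speed limit or range.

### The arm

A 7-joint arm with a two-finger parallel gripper is mounted at the origin on a cart in front of the work surface, level with it; the furniture and walls round the work are solid. World frame = base frame: x ahead of the robot, y to its left, z up, the work surface at z = 0. Lengths are in m, angles in rad, forces in N, time in s.
With the tool pointing down it reaches from about 0.4 to 0.85 m from the base axis. Payload 4.5 kg.
Tool frame: the origin (TCP) lies where the fingers leave the gripper's body, on its centre line; the fingertips stand 64 mm ahead of it and the grasp point (between the pads) lies 45 mm ahead of it; z points along the fingers, y is the line along which they close (so a half turn about z gives the same grasp; the last joint's range is limited). The gripper opens to 88 mm and grips with 3 to 60 N. Pads are 18 mm wide; open, the fingers measure 123 mm over their backs; the gripper's body (75 mm by 187 mm) begins 45 mm behind the grasp point.
Start: joints at [1.233, 0.689, -0.195, 1.565, 0.157, 0.902, -0.215], TCP at [0.227, -0.582, 0.303] pointing down, gripper open.
Joint ranges: [-3.01, 3.01], [-0.46, 2.08], [-1.47, 1.51], [0.13, 2.56], [-1, 4.14], [0.04, 2.09], [-2.66, 2.66]. Speed limits (rad/s): [2.57, 2.57, 3.14, 3.14, 3.14, 3.14, 3.14].

### API

Orientations are given as a unit quaternion [x, y, z, w].
In Python, from plant import r gives the robot as it stands.
- The arm moves only by the tool play_rows, never from a script. Its arguments are lists of equal length, an entry for each row: "translation": the shift along the tool's x, y, z in m, a list of three; "delta_rot": the turn, a rotation vector about the tool's x, y, z in degrees, a list of three; "grip": the opening, from -1 (shut) to 1 (fully open). In form: {"translation": [[x, y, z], ...], "delta_rot": [[rx, ry, rz], ...], "grip": [grip, ...]}. A call has 1 to 20 rows; each row shifts and turns the commanded pose from where the row before left it, along the tool's axes as they then stand; what a row does not reach is not made up. A row lasts 1/8 s, in which the tool goes at most 62.5 mm and 10.7 degrees, less where a joint would pass 70% of its speed; a pose out of reach is approached as far as the arm can. A call with a gripper value outside its range is refused whole. The fingers move at their own pace and stop on an object; "squeeze" is the grip in N (left out, the last holds). Time passes only in rows, so rows that do not move let the fingers close. It gives the time, the measured TCP pose, the force, the opening and the grip force at its end, in the units of the state.
- r.get_state(): the state, without advancing time (a new reading comes with each control period).
- r.snapshot(name): name is "side" or "top"; returns the picture (384x512x3 uint8, blue, green, red); there is no depth.
- r.get_calibration(name): a dict with "intrinsics" (3x3 intrinsics, pixels), "eye" and "rotation" of the camera in the world. Camera axes: x right, y up, looking along -z (the intrinsics and any distortion apply to the point x, -y, -z); pixel columns grow to the right and rows downward; lengths in m; the calibration is good to about 2 mm. A picture is of the moment at which its call begins. get_calibration takes no time and is no camera call.
- r.finish_job(): hands the job in; it is judged then, once.
Trained networks look in the newest picture that a camera, given by its name, has taken for a name from the list of things; names that differ only in an ending like _2 or _b are one class to them, and where a whole thing is asked for, a point or a joint stands for the part that bears it (a point fixed in the world has none). Each returns a list of dicts, best first, with "confidence" (0 to 1); they miss things now and then, are a little off and sometimes report something else, mostly with a low value. They report only what shows in the picture. A call takes as long as a camera call. They do not tell look-alikes from the thing itself.
- r.look_for(camera, target): "point" ([x, y, z] in m, in world coordinates, good to about 4 mm: the middle of the surface that is visible of it).
- r.silhouettes(camera, target): "pixels" (384x512 bool, what is visible of it).
The state is a dict: "clock": time; "q": joint angles; "qd": joint speeds; "joint_torque": joint torques, N m; "tool_pos": TCP position; "eef_rot": TCP orientation; "contact_force": force on the tool from outside, world axes, zero at the start; "moment": the same for the moment, N m; "opening": opening from 0.0 (shut) to 1.0 (fully open); "finger_force": force on a finger pad.
Only numpy, scipy, OpenCV 4.12 (cv2) and the standard library are available. Lean on these libraries where they do the work, as an engineer would, in place of code of your own. Each camera call takes 0.05 s, during which the arm holds its last target. There are 200 camera calls.

## Working session

There is one attempt and no reset: what is moved stays moved. The work goes in short steps, Python scripts to look and compute and a tool call to move; the robot and the scene stay as the last step left them, time stands still between calls to the robot, and variables do not carry over. Pictures are saved under pics/ and viewed, at most 14 in all, crops included, and the job is handed in when it is done.

Besides the shell and the picture viewer there is one more tool, called after ">>>" by a JSON object that holds its "fn" and its "kwargs", one argument or row to a line. play_rows: Moves the arm, as the interface text tells. Its arguments: {"type":"object","properties":{"translation":{"type":"array","items":{"type":"array","items":{"type":"number"}}},"delta_rot":{"type":"array","items":{"type":"array","items":{"type":"number"}}},"grip":{"type":"array","items":{"type":"number"}},"squeeze":{"type":"number"}},"required":["translation","delta_rot","grip"]}

```bash
ls; mkdir -p pics; python3 - <<'E'
from plant import r
import cv2
print(r.get_state())
for n in ("side","top"):
    im=r.snapshot(n); cv2.imwrite(f"pics/{n}0.png",im)
    c=r.get_calibration(n); print(n,c)
    for t in ["dropper_bottle","solder_tin","fire_brick","ring_clamp","small_round_tray","large_round_tray","wide_tray","long_tray","green_mug","glue_bottle"]:
        print(t,[(d["point"],round(d["confidence"],2)) for d in r.look_for(n,t)])
E
```

```text
pics
{'clock': 0.0, 'q': array([ 1.23280591,  0.69000259, -0.19449395,  1.56635339,  0.15730775,
        0.90245005, -0.21506663]), 'qd': array([ 0.00087287,  0.00126222,  0.00012792, -0.0005298 , -0.00028239,
        0.00078287,  0.00036046]), 'joint_torque': array([-7.75682274e-04, -5.27572703e+01, -1.26771066e+00, -1.53430098e+01,
       -5.28381276e-02,  6.56928823e-03,  1.61421635e-04]), 'tool_pos': array([ 0.22682033, -0.58184292,  0.30189529]), 'eef_rot': array([ 9.82760772e-01,  1.84879516e-01, -2.37999836e-04, -8.79593518e-04]), 'contact_force': array([-0.45342293,  0.19834425,  0.23824656]), 'moment': array([-0.00400229, -0.00382854,  0.00791633]), 'finger_force': 0.0, 'opening': 1.0014646024412701}
side {'intrinsics': array([[459.9562758 ,   0.        , 253.89359351],
       [  0.        , 459.9562758 , 186.96433807],
       [  0.        ,   0.        ,   1.        ]]), 'eye': array([-0.60283784, -0.41545269,  0.67753352]), 'rotation': array([ 0.42360225, -0.30383303, -0.49752328,  0.69333773])}
dropper_bottle [([0.445, -0.2496, 0.0418], 0.74), ([0.6257, 0.0741, 0.0229], 0
[... 683 characters left out ...]
 1.29053459]), 'rotation': array([-0.0341694 ,  0.03680418,  0.71491699, -0.69740347])}
dropper_bottle []
solder_tin [([0.6449, 0.0752, 0.0305], 0.73)]
fire_brick [([0.6305, -0.0905, 0.0442], 0.87)]
ring_clamp [([0.6413, -0.2497, 0.0241], 0.7), ([0.3722, -0.3603, 0.0208], 0.6), ([0.6909, 0.38, 0.072], 0.38)]
small_round_tray [([0.4459, 0.0959, 0.0095], 0.74), ([0.4444, -0.0841, 0.0079], 0.41)]
large_round_tray [([0.4404, 0.2631, 0.0091], 0.77)]
wide_tray [([0.6285, 0.2619, 0.0082], 0.96)]
long_tray [([0.4397, -0.0837, 0.004], 0.7), ([0.6415, -0.2463, 0.0201], 0.39)]
green_mug [([0.5518, -0.4175, 0.0418], 0.55)]
glue_bottle [([0.6922, 0.3815, 0.0735], 0.81), ([0.4416, -0.0851, 0.0069], 0.51)]
```

View pics/top0.png

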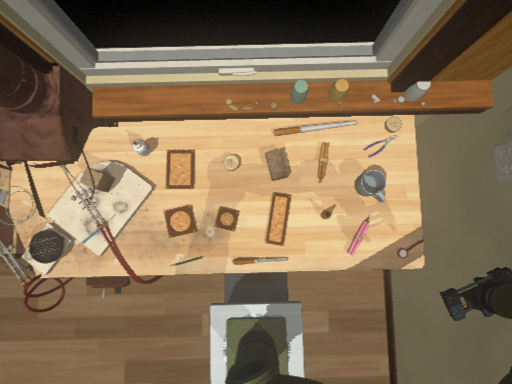

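View pics/side0.png

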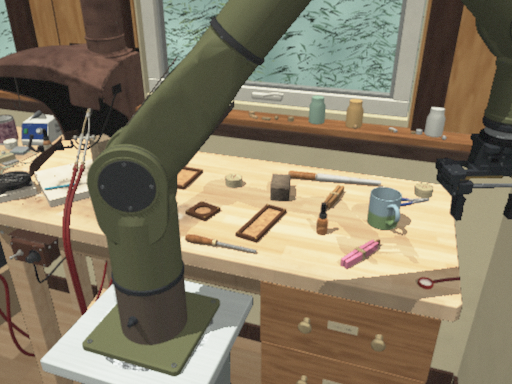

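In the top view: dropper bottle (327,211), tin (232,161), brick (277,163), brown clamp (323,162), trays small (227,218), large (181,221), wide (181,169) and long (278,218).
Look-alikes: pink clamp (359,235), back-right tin (393,124), tall brick on the pale board at about (100,180), jars on the sill, and a small white thing at (210,232). I choose the brown clamp, the mid-bench tin and the lying brick, and will check them in a crop and fit poses from both views.

```bash
cat > fit.py <<'E'
import numpy as np, cv2
from scipy.spatial.transform import Rotation as R
from scipy.optimize import minimize
S=4
def project(c,P):
    p=(np.atleast_2d(P)-c["eye"])@R.from_quat(c["rotation"]).as_matrix()
    q=np.c_[p[:,0],-p[:,1],-p[:,2]]@c["intrinsics"].T
    return q[:,:2]/q[:,2:]
def box(w,l,h,yw=None): return np.array([[x,y,z] for x in(-w/2,w/2) for y in(-l/2,l/2) for z in(0,h)])
def cyl(*rs):  # (radius,z0,z1) -> list of convex parts
    a=np.linspace(0,2*np.pi,32,endpoint=False)
    return [np.vstack([np.c_[r_*np.cos(a),r_*np.sin(a),0*a+z] for z in(z0,z1)]) for r_,z0,z1 in rs]
def render(c,parts,x,y,z,yaw):
    m=np.zeros((384*S,512*S),np.uint8)
    M=R.from_euler("z",yaw).as_matrix()
    for P in parts:
        uv=project(c,P@M.T+[x,y,z])
        h=cv2.convexHull(((uv+.5)*S*16-8).round().astype(np.int32))
        cv2.fillConvexPoly(m,h,1,shift=4)
    return m
def fit(obs,parts,x0,yaw_on=True,z_on=True):
    big=[(c,cv2.resize(m.astype(np.uint8),None,fx=S,fy=S,interpolation=0)) for c,m in obs]
    def full(p):
        return p[0]/100,p[1]/100,(p[2]/100 if z_on else x0[2]),(p[3]/10 if yaw_on else x0[3])
    def cost(p):
        v=0
        for c,m in big:
            g=render(c,parts,*full(p)); v+=1-(g&m).sum()/max(1,(g|m).sum())
        return v/len(big)
    p0=np.array([x0[0]*100,x0[1]*100,x0[2]*100,x0[3]*10]); best=None
    yaws=np.arange(-90,90,15) if yaw_on else [0]
    cs=[cost([*p0[:3],np.deg2rad(a)*10]) for a in yaws]
    p0[3]=np.deg2rad(yaws[int(np.argmin(cs))])*10
    for _ in range(2):
        sx=np.vstack([p0]+[p0+d for d in np.diag([1.,1,.6,1.5])])
        o=minimize(cost,p0,method="Nelder-Mead",options=dict(initial_simplex=sx,maxfev=150)); p0=o.x
    f=full(p0); return np.round(f[:3],4),round(np.degrees(f[3]),1),round(1-o.fun,3)
T={"dropper_bottle":(cyl((.0145,0,.056),(.0075,.052,.093)),(.445,-.25,0,0),0),
"solder_tin":(cyl((.027,0,.016),(.028,.016,.027)),(.635,.074,0,0),0),
"fire_brick":([box(.058,.1,.044)],(.62,-.09,0,0),1),
"ring_clamp":([box(.024,.126,.022),box(.027,.02,.024)],(.64,-.25,0,0),1),
"small_round_tray":([box(.072,.072,.011)],(.446,.096,0,0),1),
"large_round_tray":([box(.096,.096,.011)],(.44,.263,0,0),1),
"wide_tray":([box(.096,.138,.011)],(.63,.26,0,0),1),
"long_tray":([box(.064,.18,.011)],(.44,-.084,0,0),1)}
E
cat > m.py <<'E'
from plant import r
from fit import *
im={n:r.snapshot(n) for n in("side","top")}; C={n:r.get_calibration(n) for n in im}
cv2.imwrite("pics/crop.png",np.vstack([cv2.resize(im["top"][115:260,150:400],None,fx=2,fy=2,interpolation=2),
 cv2.resize(im["side"][155:275,165:415],None,fx=2,fy=2,interpolation=2)]))
for t,(parts,x0,yo) in T.items():
    obs={}
    for n in im:
        u=project(C[n],[[x0[0],x0[1],.02]])[0]; b=None
        for d in r.silhouettes(n,t):
            ys,xs=np.nonzero(d["pixels"]); e=np.hypot(xs.mean()-u[0],ys.mean()-u[1])
            if e<15 and (b is None or e<b[0]): b=(e,d["pixels"],d["confidence"])
        if b: obs[n]=b
    print(t,{n:(round(b[0],1),int(b[1].sum()),round(b[2],2)) for n,b in obs.items()})
    if len(obs)==2: print("  both",*fit([(C[n],b[1]) for n,b in obs.items()],parts,x0,yo))
    for n,b in obs.items(): print("  ",n,*fit([(C[n],b[1])],parts,x0,yo,False))
E
timeout 500 python3 m.py
```

```text
dropper_bottle {'side': (np.float64(7.0), 248, 0.67)}
   side [ 0.4578 -0.249   0.    ] 0.0 0.777
solder_tin {'side': (np.float64(0.1), 201, 0.56), 'top': (np.float64(1.9), 194, 0.74)}
  both [0.641  0.0765 0.0032] 0.0 0.88
   side [0.6484 0.0798 0.    ] 0.0 0.871
   top [0.6421 0.0758 0.    ] 0.0 0.904
fire_brick {'side': (np.float64(3.1), 551, 0.71), 'top': (np.float64(3.8), 533, 0.79)}
  both [ 0.6311 -0.0835  0.0025] -76.5 0.916
   side [ 0.6349 -0.0819  0.    ] -75.8 0.923
   top [ 0.6322 -0.0852  0.    ] -77.6 0.925
ring_clamp {'side': (np.float64(1.3), 199, 0.57), 'top': (np.float64(0.7), 269, 0.49)}
  both [ 0.6427 -0.2508  0.0059] 81.4 0.772
   side [ 0.66   -0.2486  0.    ] -95.6 0.726
   top [ 0.6432 -0.2518  0.    ] 80.5 0.869
small_round_tray {'side': (np.float64(3.6), 424, 0.84), 'top': (np.float64(0.7), 424, 0.79)}
  both [0.4446 0.096  0.0036] -15.7 0.929
   side [0.4501 0.1002 0.    ] -16.5 0.94
   top [0.445 0.095 0.   ] -15.2 0.935
large_round_tray {'top': (np.float64(1.6), 684, 0.86)}
   top [0.4407 0.2601 0.    ] -78.5 0.881
wide_tray {'side': (np.float64(7.0), 323, 0.64), 'top': (np.float64(1.8), 1079, 0.65)}
  both [0.6262 0.258  0.003 ] -90.2 0.724
   side [0.6397 0.2276 0.    ] -61.8 0.519
   top [0.6267 0.2585 0.    ] -90.4 0.965
long_tray {'top': (np.float64(0.5), 961, 0.98)}
   top [ 0.4404 -0.0862  0.    ] 79.6 0.944
```

View pics/crop.png

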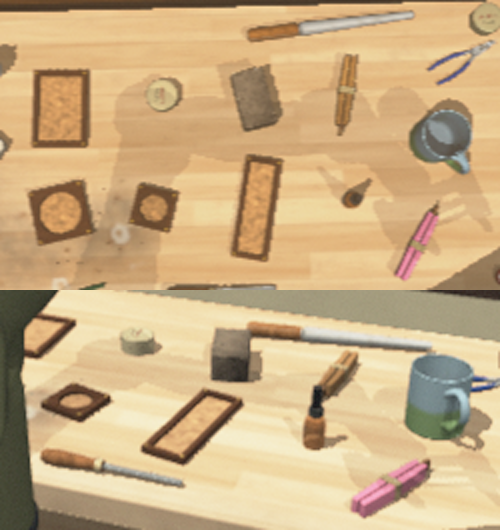

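The crop confirms the choices: brown clamp with its wedge end toward the robot (bottom), lying brick, tin among the trays and bottle near (325,213). I'll refine the bottle and clamp with overlays.

```bash
cat > m2.py <<'E'
from plant import r
from fit import *
im={n:r.snapshot(n) for n in("side","top")}; C={n:r.get_calibration(n) for n in im}
wedge=box(.008,.018,.012)+[0,.072,.004]
parts=[box(.024,.126,.022),box(.027,.02,.024),wedge]
M={n:[d["pixels"] for d in r.silhouettes(n,"ring_clamp")] for n in im}
for n in im:
    u=project(C[n],[[.64,-.25,.02]])[0]
    M[n]=min(M[n],key=lambda m:np.hypot(*(np.argwhere(m).mean(0)[::-1]-u)))
for flip in (0,np.pi):
    pp=[p@R.from_euler("z",flip).as_matrix().T for p in parts]
    print(fit([(C["top"],M["top"])],pp,(.64,-.25,0,0),True,False),fit([(C[n],M[n]) for n in im],pp,(.64,-.25,0,0),True,True))
ys,xs=np.nonzero(M["top"]);print("mask",xs.min(),xs.max(),ys.min(),ys.max())
# bottle: colour segmentation vs wood
o=[]
for n,(x0,y0,w) in {"top":(300,190,60),"side":(295,190,60)}.items():
    a=cv2.resize(im[n][y0:y0+w,x0:x0+w],None,fx=6,fy=6,interpolation=2)
    for xy,col in (((.458,-.249),(0,0,255)),((.448,-.249),(0,255,0))):
        for P in T["dropper_bottle"][0]:
            h=cv2.convexHull((((project(C[n],P+[*xy,0])-[x0,y0]+.5)*6)).astype(np.int32)); cv2.polylines(a,[h],True,col,1)
    o.append(a)
    x0,y0=(290,135) if n=="top" else(305,170)
    a=cv2.resize(im[n][y0:y0+60,x0:x0+60],None,fx=6,fy=6,interpolation=2)
    o.append(a)
cv2.imwrite("pics/zoom.png",cv2.resize(np.vstack([np.hstack(o[:2]),np.hstack(o[2:])]),(600,600)))
E
timeout 400 python3 m2.py
```

```text
(array([ 0.6457, -0.2532,  0.    ]), np.float64(79.4), np.float64(0.803)) (array([ 0.6429, -0.2511,  0.0077]), np.float64(81.8), np.float64(0.796))
(array([ 0.643 , -0.2527,  0.    ]), np.float64(78.7), np.float64(0.805)) (array([ 0.6414, -0.251 ,  0.0075]), np.float64(81.5), np.float64(0.803))
mask 317 327 143 178
```

View pics/zoom.png

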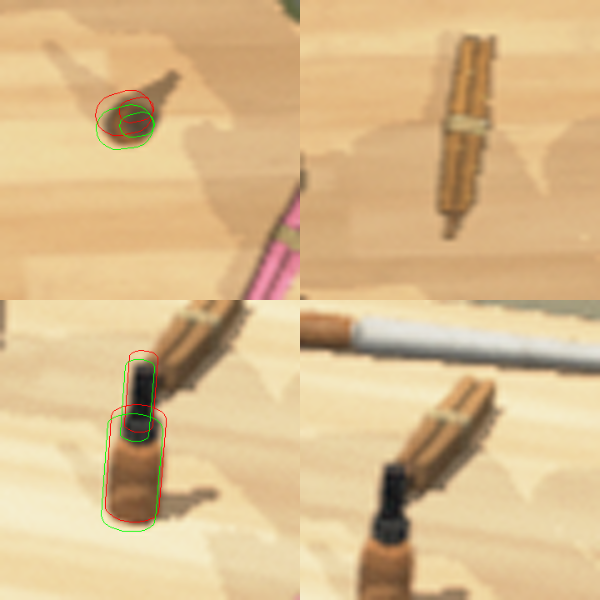

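```bash
cat > nav.py <<'E'
import sys,numpy as np
from scipy.spatial.transform import Rotation as R
def go(x,y,z,yaw):
    from plant import r
    s=r.get_state(); q=R.from_quat(s["eef_rot"]); X=q.as_matrix()[:,0]
    G=R.from_euler("z",yaw,degrees=True)*R.from_euler("x",180,degrees=True)
    rv=np.degrees((q.inv()*G).as_rotvec()); t=G.as_matrix().T@(np.array([x,y,z])-s["tool_pos"])
    print("t",round(float(s["clock"]),2),"pos",s["tool_pos"].round(4),"yaw",np.degrees(np.arctan2(X[1],X[0])).round(1),"q7",s["q"][6].round(2),"open",round(float(s["opening"]),3),"f",s["contact_force"].round(1),"ff",round(float(s["finger_force"]),1))
    print("rotvec deg",rv.round(2)," then shift mm",(t*1000).round(1),"len",(1000*np.linalg.norm(t)).round())
if __name__=="__main__": go(*map(float,sys.argv[1:5]))
E
python3 - <<'E'
from plant import r
from fit import *
c=r.get_calibration("top")
def bp(u,v,z):
    d=R.from_quat(c["rotation"]).as_matrix()@(np.linalg.inv(c["intrinsics"])@[u,v,1]*[1,-1,-1]); t=(z-c["eye"][2])/d[2]; return (c["eye"]+t*d).round(4)
print("band",bp(323.4,160,.023),"top end",bp(290+(478-300)/5,135+37/5,.022),"wedge tip",bp(290+(448-300)/5,135+238/5,.012))
print("bottle body",bp(300+130/5,190+119/5,.05), "cap",bp(300+138/5,190+118/5,.09))
print("white",bp(210,232,.0))
E
python3 nav.py .452 -.2505 .17 100
```

```text
band [ 0.643  -0.2551  0.023 ] top end [ 0.7065 -0.2659  0.022 ] wedge tip [ 0.564  -0.2402  0.012 ]
bottle body [ 0.4513 -0.2506  0.05  ] cap [ 0.4504 -0.2481  0.09  ]
white [0.3991 0.1526 0.    ]
t 2.2 pos [ 0.2271 -0.5823  0.3027] yaw 21.3 q7 -0.22 open 0.999 f [ 0.9 -0.1  0.8] ff 0.0
rotvec deg [  0.    0.  -78.7]  then shift mm [287.7 279.1 132.7] len 422.0
```

>>> {"fn": "play_rows", "kwargs": {
  "translation": [
    [0, 0, 0],
    [0, 0, 0],
    [0, 0, 0],
    [0, 0, 0],
    [0, 0, 0],
    [0, 0, 0],
    [0, 0, 0],
    [0, 0, 0],
    [0.032, 0.031, 0.01],
    [0.032, 0.031, 0.01],
    [0.032, 0.031, 0.01],
    [0.032, 0.031, 0.01],
    [0.032, 0.031, 0.01],
    [0.032, 0.031, 0.01],
    [0.032, 0.031, 0.01],
    [0.032, 0.031, 0.01],
    [0.032, 0.031, 0.01],
    [0, 0, 0.02],
    [0, 0, 0.02],
    [0, 0, 0]
  ],
  "delta_rot": [
    [0, 0, -9.84],
    [0, 0, -9.84],
    [0, 0, -9.84],
    [0, 0, -9.84],
    [0, 0, -9.84],
    [0, 0, -9.84],
    [0, 0, -9.84],
    [0, 0, -9.84],
    [0, 0, 0],
    [0, 0, 0],
    [0, 0, 0],
    [0, 0, 0],
    [0, 0, 0],
    [0, 0, 0],
    [0, 0, 0],
    [0, 0, 0],
    [0, 0, 0],
    [0, 0, 0],
    [0, 0, 0],
    [0, 0, 0]
  ],
  "grip": [1, 1, 1, 1, 1, 1, 1, 1, 1, 1, 1, 1, 1, 1, 1, 1, 1, 1, 1, 1],
  "squeeze": 12
}}

```text
clock: 4.7
tool_pos: [0.4512, -0.2499, 0.1718]
eef_rot: [0.642, 0.766, -0.001, -0.001]
contact_force: [0.1, 0.4, 0.8]
opening: 1.003
finger_force: 0.0
```

```bash
python3 nav.py .4515 -.2498 .100 100; python3 - <<'E'
from plant import r
import cv2,numpy as np
a=r.snapshot("top")[150:270,250:410]; b=r.snapshot("side")[120:300,230:470]
cv2.imwrite("pics/p1.png",np.hstack([cv2.resize(a,(400,300),interpolation=2),cv2.resize(b,(400,300),interpolation=2)]))
E
```

```text
t 4.7 pos [ 0.4512 -0.2499  0.1718] yaw 100.0 q7 0.01 open 1.003 f [0.1 0.4 0.8] ff 0.0
rotvec deg [-0.12 -0.06  0.05]  then shift mm [ 0.   0.3 71.8] len 72.0
```

View pics/p1.png

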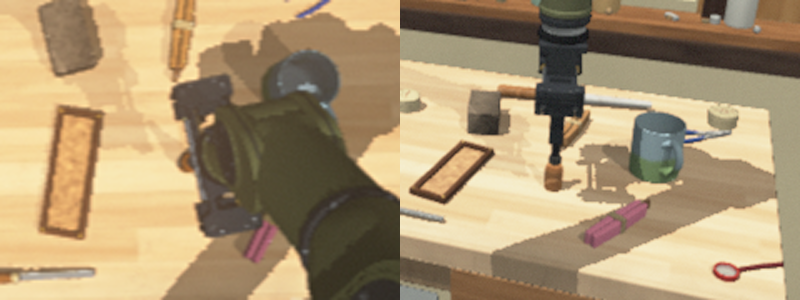

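The gripper hovers centred over the bottle in both views: top crop about (205,155), side crop about (555,150). Descending to grip the body.

>>> {"fn": "play_rows", "kwargs": {
  "translation": [
    [0, 0, 0.024],
    [0, 0, 0.024],
    [0, 0, 0.024],
    [0, 0, 0],
    [0, 0, 0],
    [0, 0, 0],
    [0, 0, 0],
    [0, 0, 0],
    [0, 0, 0],
    [0, 0, 0]
  ],
  "delta_rot": [
    [0, 0, 0],
    [0, 0, 0],
    [0, 0, 0],
    [0, 0, 0],
    [0, 0, 0],
    [0, 0, 0],
    [0, 0, 0],
    [0, 0, 0],
    [0, 0, 0],
    [0, 0, 0]
  ],
  "grip": [1, 1, 1, 1, -1, -1, -1, -1, -1, -1],
  "squeeze": 12
}}

```text
clock: 6.05
tool_pos: [0.4516, -0.2501, 0.1007]
eef_rot: [0.643, 0.766, -0.0, -0.0]
contact_force: [-1.6, -0.2, 0.3]
opening: 0.343
finger_force: 0.3
```

```bash
python3 nav.py .4447 .0955 .170 100
```

```text
t 6.05 pos [ 0.4516 -0.2501  0.1007] yaw 100.0 q7 -0.08 open 0.343 f [-1.6 -0.2  0.3] ff 0.3
rotvec deg [-0.02  0.    0.03]  then shift mm [341.6  53.2 -69.3] len 353.0
```

>>> {"fn": "play_rows", "kwargs": {
  "translation": [
    [0, 0, 0],
    [0, 0, 0],
    [0, 0, 0],
    [0, 0, -0.01],
    [0, 0, -0.02],
    [0, 0, -0.02],
    [0, 0, -0.02]
  ],
  "delta_rot": [
    [0, 0, 0],
    [0, 0, 0],
    [0, 0, 0],
    [0, 0, 0],
    [0, 0, 0],
    [0, 0, 0],
    [0, 0, 0]
  ],
  "grip": [-1, -1, -1, -1, -1, -1, -1]
}}

```text
clock: 6.92
tool_pos: [0.4517, -0.2501, 0.172]
eef_rot: [0.643, 0.766, 0.0, 0.0]
contact_force: [-0.3, -0.7, -0.6]
opening: 0.329
finger_force: 11.9
```

```bash
python3 nav.py .4447 .0955 .170 100
```

```text
t 6.92 pos [ 0.4517 -0.2501  0.172 ] yaw 100.0 q7 -0.0 open 0.329 f [-0.3 -0.7 -0.6] ff 11.9
rotvec deg [0.03 0.01 0.03]  then shift mm [341.6  53.1   2. ] len 346.0
```

>>> {"fn": "play_rows", "kwargs": {
  "translation": [
    [0.008, 0.001, 0],
    [0.02, 0.003, 0],
    [0.0317, 0.005, 0],
    [0.0317, 0.005, 0],
    [0.0317, 0.005, 0],
    [0.0317, 0.005, 0],
    [0.0317, 0.005, 0],
    [0.0317, 0.005, 0],
    [0.0317, 0.005, 0],
    [0.0317, 0.005, 0],
    [0.0317, 0.005, 0],
    [0.02, 0.003, 0],
    [0.0083, 0.001, 0],
    [0, 0, 0],
    [0, 0, 0]
  ],
  "delta_rot": [
    [0, 0, 0],
    [0, 0, 0],
    [0, 0, 0],
    [0, 0, 0],
    [0, 0, 0],
    [0, 0, 0],
    [0, 0, 0],
    [0, 0, 0],
    [0, 0, 0],
    [0, 0, 0],
    [0, 0, 0],
    [0, 0, 0],
    [0, 0, 0],
    [0, 0, 0],
    [0, 0, 0]
  ],
  "grip": [-1, -1, -1, -1, -1, -1, -1, -1, -1, -1, -1, -1, -1, -1, -1]
}}

```text
clock: 8.8
tool_pos: [0.4443, 0.0943, 0.1706]
eef_rot: [0.643, 0.766, -0.001, 0.0]
contact_force: [0.1, 0.5, -1.7]
opening: 0.331
finger_force: 11.9
```

```bash
python3 nav.py .4447 .0955 .106 100; python3 - <<'E'
from plant import r
import cv2,numpy as np
a=r.snapshot("top")[150:270,170:330]; b=r.snapshot("side")[120:240,150:310]
cv2.imwrite("pics/p2.png",np.hstack([cv2.resize(a,(400,300),interpolation=2),cv2.resize(b,(400,300),interpolation=2)]))
E
```

```text
t 8.8 pos [0.4443 0.0943 0.1706] yaw 99.9 q7 -0.63 open 0.331 f [ 0.1  0.5 -1.7] ff 11.9
rotvec deg [-0.04  0.06 -0.06]  then shift mm [ 1.1  0.6 64.6] len 65.0
```

View pics/p2.png

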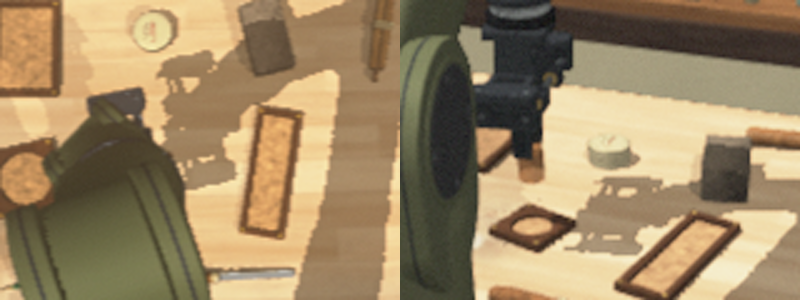

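The bottle is held upright in the side crop at (530,165), straight above the small tray at (530,227). Lowering it.

>>> {"fn": "play_rows", "kwargs": {
  "translation": [
    [0.001, 0.0006, 0.02],
    [0, 0, 0.02],
    [0, 0, 0.016],
    [0, 0, 0.007],
    [0, 0, 0.0025],
    [0, 0, 0],
    [0, 0, 0],
    [0, 0, 0],
    [0, 0, 0]
  ],
  "delta_rot": [
    [0, 0, 0],
    [0, 0, 0],
    [0, 0, 0],
    [0, 0, 0],
    [0, 0, 0],
    [0, 0, 0],
    [0, 0, 0],
    [0, 0, 0],
    [0, 0, 0]
  ],
  "grip": [-1, -1, -1, -1, -1, -1, -1, 0.1, 0.1]
}}

```text
clock: 10.02
tool_pos: [0.445, 0.0965, 0.1055]
eef_rot: [0.643, 0.766, 0.0, 0.0]
contact_force: [-0.1, 0.4, -0.1]
opening: 0.529
finger_force: 0.0
```

>>> {"fn": "play_rows", "kwargs": {
  "translation": [
    [0, 0, 0],
    [0, 0, 0],
    [0, 0, -0.01],
    [0, 0, -0.02],
    [0, 0, -0.03],
    [0, 0, -0.03],
    [0, 0, 0]
  ],
  "delta_rot": [
    [0, 0, 0],
    [0, 0, 0],
    [0, 0, 0],
    [0, 0, 0],
    [0, 0, 0],
    [0, 0, 0],
    [0, 0, 0]
  ],
  "grip": [0.1, 0.1, 0.1, 0.1, 0.1, 0.1, 0.1]
}}

```text
clock: 10.9
tool_pos: [0.4458, 0.0966, 0.1973]
eef_rot: [0.643, 0.766, 0.002, 0.001]
contact_force: [-0.3, 0.1, 0.2]
opening: 0.55
finger_force: 0.0
```

```bash
python3 nav.py .6415 .0765 .150 100
```

```text
t 10.9 pos [0.4458 0.0966 0.1973] yaw 100.0 q7 -0.62 open 0.55 f [-0.3  0.1  0.2] ff 0.0
rotvec deg [ 0.26 -0.04 -0.02]  then shift mm [-53.8 189.3  47.3] len 202.0
```

>>> {"fn": "play_rows", "kwargs": {
  "translation": [
    [-0.0108, 0.0379, 0],
    [-0.0108, 0.0379, 0],
    [-0.0108, 0.0379, 0],
    [-0.0107, 0.0378, 0],
    [-0.0107, 0.0378, 0.005],
    [0, 0, 0.02],
    [0, 0, 0.022],
    [0, 0, 0],
    [0, 0, 0]
  ],
  "delta_rot": [
    [0, 0, 0],
    [0, 0, 0],
    [0, 0, 0],
    [0, 0, 0],
    [0, 0, 0],
    [0, 0, 0],
    [0, 0, 0],
    [0, 0, 0],
    [0, 0, 0]
  ],
  "grip": [0.1, 0.1, 1, 1, 1, 1, 1, 1, 1]
}}

```text
clock: 12.02
tool_pos: [0.64, 0.0768, 0.1482]
eef_rot: [0.642, 0.766, -0.0, -0.0]
contact_force: [0.3, 0.4, -0.1]
opening: 1.005
finger_force: 0.0
```

```bash
python3 nav.py .6415 .0765 .076 100; python3 - <<'E'
from plant import r
import cv2,numpy as np
a=r.snapshot("top")[110:260,150:350]; b=r.snapshot("side")[120:240,150:310]
cv2.imwrite("pics/p3.png",np.hstack([cv2.resize(a,(400,300),interpolation=2),cv2.resize(b,(400,300),interpolation=2)]))
E
```

```text
t 12.03 pos [0.64   0.0768 0.1482] yaw 100.1 q7 -0.39 open 1.005 f [ 0.3  0.4 -0.1] ff 0.0
rotvec deg [-0.05  0.    0.06]  then shift mm [-0.6  1.4 72.2] len 72.0
```

View pics/p3.png

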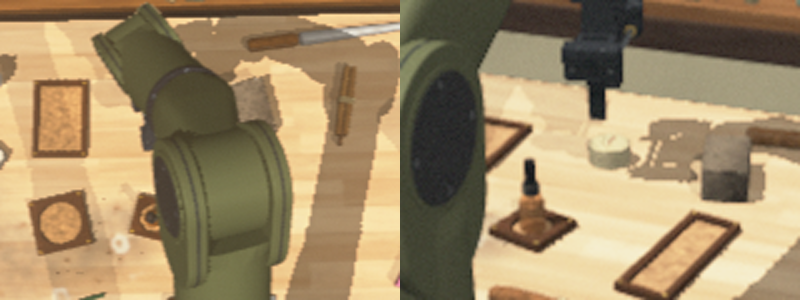

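The bottle stands upright in the small recess (side crop (531,205)). The gripper is above the tin (side crop (608,150)).

>>> {"fn": "play_rows", "kwargs": {
  "translation": [
    [0, 0.001, 0.024],
    [0, 0, 0.024],
    [0, 0, 0.018],
    [0, 0, 0.006],
    [0, 0, 0],
    [0, 0, 0],
    [0, 0, 0],
    [0, 0, 0],
    [0, 0, 0],
    [0, 0, 0],
    [0, 0, 0]
  ],
  "delta_rot": [
    [0, 0, 0],
    [0, 0, 0],
    [0, 0, 0],
    [0, 0, 0],
    [0, 0, 0],
    [0, 0, 0],
    [0, 0, 0],
    [0, 0, 0],
    [0, 0, 0],
    [0, 0, 0],
    [0, 0, 0]
  ],
  "grip": [1, 1, 1, 1, 1, -1, -1, -1, -1, -1, -1],
  "squeeze": 15
}}

```text
clock: 13.5
tool_pos: [0.642, 0.0768, 0.0766]
eef_rot: [0.643, 0.766, 0.0, 0.0]
contact_force: [0.8, -0.5, 3.4]
opening: 0.631
finger_force: 15.0
```

```bash
python3 nav.py .4407 .2605 .150 100
```

```text
t 13.5 pos [0.642  0.0768 0.0766] yaw 100.0 q7 -0.43 open 0.631 f [ 0.8 -0.5  3.4] ff 15.0
rotvec deg [0.06 0.   0.02]  then shift mm [ 215.9 -166.4  -73.4] len 282.0
```

>>> {"fn": "play_rows", "kwargs": {
  "translation": [
    [0, 0, -0.01],
    [0, 0, -0.02],
    [0, 0, -0.03],
    [0, 0, -0.02],
    [0.01, -0.0077, -0.005],
    [0.018, -0.0139, 0],
    [0.0266, -0.0205, 0],
    [0.0266, -0.0205, 0],
    [0.0266, -0.0205, 0],
    [0.0266, -0.0205, 0],
    [0.0266, -0.0205, 0],
    [0.0266, -0.0205, 0],
    [0.018, -0.0139, 0],
    [0.0105, -0.0079, 0],
    [0, 0, 0.03],
    [0, 0, 0.02],
    [0, 0, 0],
    [0, 0, 0]
  ],
  "delta_rot": [
    [0, 0, 0],
    [0, 0, 0],
    [0, 0, 0],
    [0, 0, 0],
    [0, 0, 0],
    [0, 0, 0],
    [0, 0, 0],
    [0, 0, 0],
    [0, 0, 0],
    [0, 0, 0],
    [0, 0, 0],
    [0, 0, 0],
    [0, 0, 0],
    [0, 0, 0],
    [0, 0, 0],
    [0, 0, 0],
    [0, 0, 0],
    [0, 0, 0]
  ],
  "grip": [-1, -1, -1, -1, -1, -1, -1, -1, -1, -1, -1, -1, -1, -1, -1, -1, -1, -1]
}}

```text
clock: 15.75
tool_pos: [0.4403, 0.2605, 0.1116]
eef_rot: [0.643, 0.766, 0.0, 0.0]
contact_force: [-0.7, 0.2, -1.5]
opening: 0.631
finger_force: 15.0
```

```bash
python3 nav.py .4407 .2605 .0812 100
```

```text
t 15.75 pos [0.4403 0.2605 0.1116] yaw 100.0 q7 -0.9 open 0.631 f [-0.7  0.2 -1.5] ff 15.0
rotvec deg [ 0.02 -0.   -0.  ]  then shift mm [-0.   0.4 30.4] len 30.0
```

>>> {"fn": "play_rows", "kwargs": {
  "translation": [
    [0, 0, 0.015],
    [0, 0, 0.01],
    [0, 0, 0.004],
    [0, 0, 0.0014],
    [0, 0, 0],
    [0, 0, 0],
    [0, 0, 0],
    [0, 0, 0],
    [0, 0, 0],
    [0, 0, -0.01],
    [0, 0, -0.03],
    [0, 0, -0.04],
    [0, 0, -0.04],
    [0, 0, 0]
  ],
  "delta_rot": [
    [0, 0, 0],
    [0, 0, 0],
    [0, 0, 0],
    [0, 0, 0],
    [0, 0, 0],
    [0, 0, 0],
    [0, 0, 0],
    [0, 0, 0],
    [0, 0, 0],
    [0, 0, 0],
    [0, 0, 0],
    [0, 0, 0],
    [0, 0, 0],
    [0, 0, 0]
  ],
  "grip": [-1, -1, -1, -1, -1, -1, 0.6, 0.6, 0.6, 0.6, 0.6, 0.6, 0.6, 0.6]
}}

```text
clock: 17.5
tool_pos: [0.4414, 0.2613, 0.2039]
eef_rot: [0.643, 0.766, 0.003, 0.001]
contact_force: [-0.2, 0.3, -0.4]
opening: 0.799
finger_force: 0.0
```

```bash
python3 nav.py .629 -.085 .150 13
```

```text
t 17.5 pos [0.4414 0.2613 0.2039] yaw 100.0 q7 -0.84 open 0.799 f [-0.2  0.3 -0.4] ff 0.0
rotvec deg [ 0.14 -0.37 86.99]  then shift mm [104.9 379.6  53.9] len 397.0
```

>>> {"fn": "play_rows", "kwargs": {
  "translation": [
    [0, 0, 0],
    [0, 0, 0],
    [0, 0, 0],
    [0, 0, 0],
    [0, 0, 0],
    [0, 0, 0],
    [0, 0, 0],
    [0, 0, 0],
    [0, 0, 0],
    [0.011, 0.0422, 0],
    [0.011, 0.0422, 0],
    [0.011, 0.0422, 0],
    [0.011, 0.0422, 0],
    [0.011, 0.0422, 0],
    [0.011, 0.0422, 0],
    [0.011, 0.0422, 0],
    [0.011, 0.0422, 0],
    [0.0114, 0.042, 0.02],
    [0, 0, 0.03],
    [0, 0, 0]
  ],
  "delta_rot": [
    [0, 0, 9.67],
    [0, 0, 9.67],
    [0, 0, 9.67],
    [0, 0, 9.67],
    [0, 0, 9.67],
    [0, 0, 9.67],
    [0, 0, 9.67],
    [0, 0, 9.67],
    [0, 0, 9.67],
    [0, 0, 0],
    [0, 0, 0],
    [0, 0, 0],
    [0, 0, 0],
    [0, 0, 0],
    [0, 0, 0],
    [0, 0, 0],
    [0, 0, 0],
    [0, 0, 0],
    [0, 0, 0],
    [0, 0, 0]
  ],
  "grip": [1, 1, 1, 1, 1, 1, 1, 1, 1, 1, 1, 1, 1, 1, 1, 1, 1, 1, 1, 1]
}}

```text
clock: 20.0
tool_pos: [0.6201, -0.087, 0.148]
eef_rot: [0.994, 0.113, -0.003, -0.001]
contact_force: [-0.2, -0.2, 0.3]
opening: 0.999
finger_force: 0.0
```

```bash
python3 nav.py .6237 -.0863 .080 13; python3 - <<'E'
from plant import r
import cv2,numpy as np
a=r.snapshot("top")[110:260,150:350]; b=r.snapshot("side")[100:250,150:350]
cv2.imwrite("pics/p4.png",np.hstack([cv2.resize(a,(400,300),interpolation=2),cv2.resize(b,(400,300),interpolation=2)]))
E
```

```text
t 20.0 pos [ 0.6201 -0.087   0.148 ] yaw 13.0 q7 -1.25 open 0.999 f [-0.2 -0.2  0.3] ff 0.0
rotvec deg [-0.12  0.37 -0.04]  then shift mm [ 3.7  0.1 68. ] len 68.0
```

View pics/p4.png

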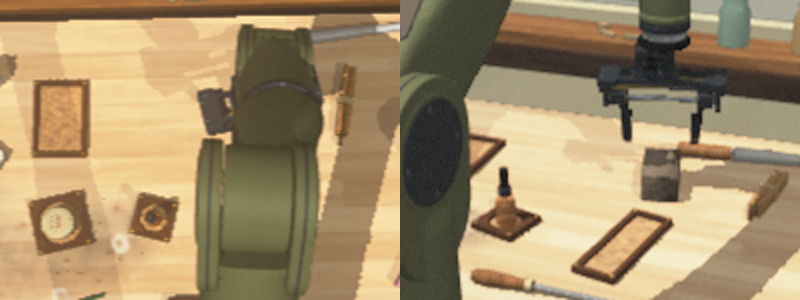

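The tin lies in the large recess (top crop (60,222)) and the bottle is in place. The fingers straddle the brick (side crop (660,175)), so I descend.

>>> {"fn": "play_rows", "kwargs": {
  "translation": [
    [0.0037, 0, 0.02],
    [0, 0, 0.024],
    [0, 0, 0.018],
    [0, 0, 0.006],
    [0, 0, 0],
    [0, 0, 0],
    [0, 0, 0],
    [0, 0, 0],
    [0, 0, 0],
    [0, 0, 0],
    [0, 0, 0]
  ],
  "delta_rot": [
    [-0.1, 0.35, 0],
    [0, 0, 0],
    [0, 0, 0],
    [0, 0, 0],
    [0, 0, 0],
    [0, 0, 0],
    [0, 0, 0],
    [0, 0, 0],
    [0, 0, 0],
    [0, 0, 0],
    [0, 0, 0]
  ],
  "grip": [1, 1, 1, 1, 1, -1, -1, -1, -1, -1, -1],
  "squeeze": 35
}}

```text
clock: 21.48
tool_pos: [0.6265, -0.0864, 0.0832]
eef_rot: [0.994, 0.113, 0.003, 0.001]
contact_force: [-0.3, -0.3, 4.1]
opening: 0.658
finger_force: 35.0
```

```bash
python3 nav.py .6187 .2575 .15 0; python3 - <<'E'
from plant import r
r.snapshot("top"); print([(d["point"],d["confidence"]) for d in r.look_for("top","glue_bottle")])
E
```

```text
t 21.48 pos [ 0.6265 -0.0864  0.0832] yaw 13.0 q7 -1.26 open 0.658 f [-0.3 -0.3  4.1] ff 35.0
rotvec deg [ 0.09 -0.4  12.98]  then shift mm [  -7.8 -343.9  -66.8] len 350.0
[([0.6934, 0.3832, 0.0733], 0.81)]
```

>>> {"fn": "play_rows", "kwargs": {
  "translation": [
    [0, 0, -0.01],
    [0, 0, -0.02],
    [0, 0, -0.025],
    [0, 0, -0.025],
    [0, 0, 0],
    [0, 0, 0],
    [0, 0, 0],
    [-0.0005, -0.018, 0],
    [-0.0008, -0.034, 0],
    [-0.0008, -0.034, 0],
    [-0.0008, -0.034, 0],
    [-0.0008, -0.034, 0],
    [-0.0008, -0.034, 0],
    [-0.0008, -0.034, 0],
    [-0.0008, -0.034, 0],
    [-0.0008, -0.034, 0],
    [-0.0008, -0.034, 0],
    [-0.0001, -0.02, 0],
    [0, 0, 0],
    [0, 0, 0]
  ],
  "delta_rot": [
    [0, 0, 0],
    [0, 0, 0],
    [0, 0, 0],
    [0, 0, 0],
    [0, 0, 4],
    [0, 0, 5],
    [0, 0, 4],
    [0, 0, 0],
    [0, 0, 0],
    [0, 0, 0],
    [0, 0, 0],
    [0, 0, 0],
    [0, 0, 0],
    [0, 0, 0],
    [0, 0, 0],
    [0, 0, 0],
    [0, 0, 0],
    [0, 0, 0],
    [0, 0, 0],
    [0, 0, 0]
  ],
  "grip": [-1, -1, -1, -1, -1, -1, -1, -1, -1, -1, -1, -1, -1, -1, -1, -1, -1, -1, -1, -1]
}}

```text
clock: 24.08
tool_pos: [0.6181, 0.2556, 0.1627]
eef_rot: [1.0, -0.001, 0.003, 0.001]
contact_force: [-0.3, -1.1, -3.6]
opening: 0.651
finger_force: 35.0
```

```bash
python3 nav.py .619 .2575 .0872 0; python3 - <<'E'
from plant import r
import cv2,numpy as np
a=r.snapshot("top")[110:260,100:300]; b=r.snapshot("side")[100:250,50:250]
cv2.imwrite("pics/p5.png",np.hstack([cv2.resize(a,(400,300),interpolation=2),cv2.resize(b,(400,300),interpolation=2)]))
E
```

```text
t 24.07 pos [0.6181 0.2556 0.1627] yaw -0.1 q7 -1.86 open 0.651 f [-0.3 -1.1 -3.6] ff 35.0
rotvec deg [ 0.15 -0.35 -0.1 ]  then shift mm [ 0.9 -1.9 75.5] len 75.0
```

View pics/p5.png

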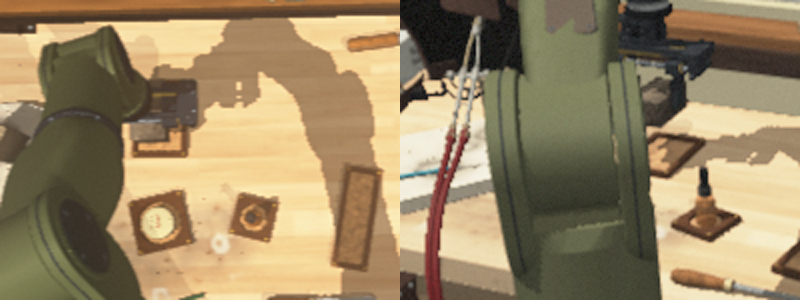

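The brick is held over the wide tray (top crop about (155,130)). Tin and bottle sit in their recesses. Lowering with a check on the way.

>>> {"fn": "play_rows", "kwargs": {
  "translation": [
    [0.0009, -0.0019, 0.02],
    [0, 0, 0.02],
    [0, 0, 0.015],
    [0, 0, 0.008],
    [0, 0, 0]
  ],
  "delta_rot": [
    [0.1, -0.3, 0],
    [0, 0, 0],
    [0, 0, 0],
    [0, 0, 0],
    [0, 0, 0]
  ],
  "grip": [-1, -1, -1, -1, -1]
}}

```text
clock: 24.8
tool_pos: [0.6187, 0.2596, 0.0987]
eef_rot: [1.0, -0.0, -0.0, -0.0]
contact_force: [-0.4, -0.1, -2.9]
opening: 0.652
finger_force: 35.0
```

```bash
python3 nav.py .619 .2575 .0872 0
```

```text
t 24.8 pos [0.6187 0.2596 0.0987] yaw -0.0 q7 -1.85 open 0.652 f [-0.4 -0.1 -2.9] ff 35.0
rotvec deg [-0.04  0.01 -0.01]  then shift mm [ 0.3  2.1 11.5] len 12.0
```

>>> {"fn": "play_rows", "kwargs": {
  "translation": [
    [0, 0.0015, 0.006],
    [0, 0, 0.004],
    [0, 0, 0.0015],
    [0, 0, 0],
    [0, 0, 0]
  ],
  "delta_rot": [
    [0, 0, 0],
    [0, 0, 0],
    [0, 0, 0],
    [0, 0, 0],
    [0, 0, 0]
  ],
  "grip": [-1, -1, -1, -1, -1]
}}

```text
clock: 25.42
tool_pos: [0.6192, 0.2584, 0.0884]
eef_rot: [1.0, -0.0, 0.001, -0.001]
contact_force: [-0.1, -1.3, -4.2]
opening: 0.655
finger_force: 35.0
```

>>> {"fn": "play_rows", "kwargs": {
  "translation": [
    [0, 0, 0.002],
    [0, 0, 0],
    [0, 0, 0.002],
    [0, 0, 0],
    [0, 0, 0]
  ],
  "delta_rot": [
    [0, 0, 0],
    [0, 0, 0],
    [0, 0, 0],
    [0, 0, 0],
    [0, 0, 0]
  ],
  "grip": [-1, -1, -1, -1, -1]
}}

```text
clock: 26.05
tool_pos: [0.6193, 0.2585, 0.0872]
eef_rot: [1.0, 0.0, 0.001, -0.001]
contact_force: [-6.4, -2.2, 18.6]
opening: 0.657
finger_force: 35.0
```

Landed: the upward force is 18.6 N. Release and rise.

>>> {"fn": "play_rows", "kwargs": {
  "translation": [
    [0, 0, -0.0015],
    [0, 0, 0],
    [0, 0, 0],
    [0, 0, 0],
    [0, 0, 0],
    [0, 0, -0.02],
    [0, 0, -0.03],
    [0, 0, -0.03],
    [0, 0, -0.03],
    [0, 0, 0]
  ],
  "delta_rot": [
    [0, 0, 0],
    [0, 0, 0],
    [0, 0, 0],
    [0, 0, 0],
    [0, 0, 0],
    [0, 0, 0],
    [0, 0, 0],
    [0, 0, 0],
    [0, 0, 0],
    [0, 0, 0]
  ],
  "grip": [-1, 0.7, 0.7, 0.7, 0.7, 0.7, 0.7, 0.7, 0.7, 0.7]
}}

```text
clock: 27.3
tool_pos: [0.6208, 0.2586, 0.1996]
eef_rot: [1.0, -0.0, 0.004, -0.002]
contact_force: [-0.5, 0.1, 0.6]
opening: 0.85
finger_force: 0.0
```

```bash
python3 nav.py .643 -.2545 .150 -10
```

```text
t 27.3 pos [0.6208 0.2586 0.1996] yaw -0.0 q7 -1.86 open 0.85 f [-0.5  0.1  0.6] ff 0.0
rotvec deg [-0.26 -0.42  9.98]  then shift mm [110.9 501.5  49.6] len 516.0
```

>>> {"fn": "play_rows", "kwargs": {
  "translation": [
    [0.002, 0.0466, 0],
    [0.002, 0.0466, 0],
    [0.002, 0.0466, 0],
    [0.002, 0.0466, 0],
    [0.002, 0.0466, 0],
    [0.002, 0.0466, 0],
    [0.002, 0.0466, 0],
    [0.002, 0.0466, 0],
    [0.002, 0.0466, 0],
    [0.002, 0.0466, 0],
    [0.002, 0.0466, 0],
    [0, 0, 0],
    [0, 0, 0],
    [0, 0, 0.025],
    [0, 0, 0.025],
    [0, 0, 0],
    [0, 0, 0]
  ],
  "delta_rot": [
    [0, 0, 0],
    [0, 0, 0],
    [0, 0, 0],
    [0, 0, 0],
    [0, 0, 0],
    [0, 0, 0],
    [0, 0, 0],
    [0, 0, 0],
    [0, 0, 0],
    [0, 0, 0],
    [0, 0, 0],
    [0, 0, 5],
    [0, 0, 5],
    [0, 0, 0],
    [0, 0, 0],
    [0, 0, 0],
    [0, 0, 0]
  ],
  "grip": [0.7, 0.7, 0.7, 0.7, 0.7, 0.7, 0.7, 0.7, 0.7, 0.7, 0.7, 0.7, 0.7, 0.7, 0.7, 0.7, 0.7]
}}

```text
clock: 29.42
tool_pos: [0.6412, -0.2546, 0.1456]
eef_rot: [0.996, -0.087, 0.001, -0.001]
contact_force: [-0.0, -0.3, -0.3]
opening: 0.848
finger_force: 0.0
```

```bash
python3 nav.py .643 -.2545 .076 -10; python3 - <<'E'
from plant import r
import cv2,numpy as np
a=r.snapshot("top")[110:260,130:380]; b=r.snapshot("side")[100:250,150:400]
cv2.imwrite("pics/p6.png",np.vstack([cv2.resize(a,(500,300),interpolation=2),cv2.resize(b,(500,300),interpolation=2)]))
print([(d["point"],d["confidence"]) for d in r.look_for("side","ring_clamp")])
E
```

```text
t 29.43 pos [ 0.6412 -0.2546  0.1456] yaw -10.0 q7 -1.32 open 0.848 f [-0.  -0.3 -0.3] ff 0.0
rotvec deg [-0.07 -0.09 -0.01]  then shift mm [ 1.7 -0.4 69.6] len 70.0
[([0.354, -0.3581, 0.0175], 0.65), ([0.6311, -0.2504, 0.0243], 0.57)]
```

View pics/p6.png

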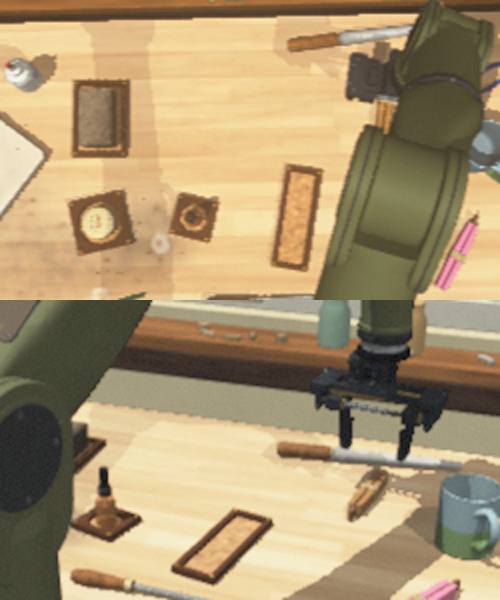

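The brick lies in the wide recess (top crop (100,118)) and the glue bottle is untouched at (20,72). The gripper straddles the clamp (side crop (370,490)).

>>> {"fn": "play_rows", "kwargs": {
  "translation": [
    [0.0017, 0, 0.024],
    [0, 0, 0.024],
    [0, 0, 0.016],
    [0, 0, 0.006],
    [0, 0, 0],
    [0, 0, 0],
    [0, 0, 0],
    [0, 0, 0],
    [0, 0, 0],
    [0, 0, 0],
    [0, 0, 0],
    [0, 0, 0],
    [0, 0, 0]
  ],
  "delta_rot": [
    [0, 0, 0],
    [0, 0, 0],
    [0, 0, 0],
    [0, 0, 0],
    [0, 0, 0],
    [0, 0, 0],
    [0, 0, 0],
    [0, 0, 0],
    [0, 0, 0],
    [0, 0, 0],
    [0, 0, 0],
    [0, 0, 0],
    [0, 0, 0]
  ],
  "grip": [0.7, 0.7, 0.7, 0.7, 0.7, -1, -1, -1, -1, -1, -1, -1, -1],
  "squeeze": 15
}}

```text
clock: 31.2
tool_pos: [0.6428, -0.2543, 0.0751]
eef_rot: [0.996, -0.087, 0.001, -0.001]
contact_force: [0.7, 1.3, 1.1]
opening: 0.282
finger_force: 15.0
```

```bash
python3 nav.py .4483 -.0875 .15 -10
```

```text
t 31.2 pos [ 0.6428 -0.2543  0.0751] yaw -10.0 q7 -1.31 open 0.282 f [0.7 1.3 1.1] ff 15.0
rotvec deg [-0.11 -0.05  0.  ]  then shift mm [-220.5 -130.5  -74.9] len 267.0
```

>>> {"fn": "play_rows", "kwargs": {
  "translation": [
    [0, 0, -0.01],
    [0, 0, -0.02],
    [0, 0, -0.025],
    [0, 0, -0.02],
    [-0.01, -0.0059, 0],
    [-0.02, -0.0119, 0],
    [-0.0266, -0.0158, 0],
    [-0.0266, -0.0158, 0],
    [-0.0266, -0.0158, 0],
    [-0.0266, -0.0158, 0],
    [-0.0266, -0.0158, 0],
    [-0.0266, -0.0158, 0],
    [-0.02, -0.0119, 0],
    [-0.0102, -0.0061, 0],
    [0, 0, 0.02],
    [0, 0, 0.01],
    [0, 0, 0],
    [0, 0, 0]
  ],
  "delta_rot": [
    [0, 0, 0],
    [0, 0, 0],
    [0, 0, 0],
    [0, 0, 0],
    [0, 0, 0],
    [0, 0, 0],
    [0, 0, 0],
    [0, 0, 0],
    [0, 0, 0],
    [0, 0, 0],
    [0, 0, 0],
    [0, 0, 0],
    [0, 0, 0],
    [0, 0, 0],
    [0, 0, 0],
    [0, 0, 0],
    [0, 0, 0],
    [0, 0, 0]
  ],
  "grip": [-1, -1, -1, -1, -1, -1, -1, -1, -1, -1, -1, -1, -1, -1, -1, -1, -1, -1]
}}

```text
clock: 33.45
tool_pos: [0.4492, -0.0881, 0.1203]
eef_rot: [0.996, -0.087, 0.001, -0.001]
contact_force: [0.5, 0.6, -0.9]
opening: 0.281
finger_force: 15.0
```

```bash
python3 nav.py .449 -.0875 .08 -10; python3 - <<'E'
from plant import r
import cv2,numpy as np
a=r.snapshot("top")[160:260,230:330]; b=r.snapshot("side")[130:250,220:340]
cv2.imwrite("pics/p7.png",np.hstack([cv2.resize(a,(400,400),interpolation=2),cv2.resize(b,(400,400),interpolation=2)]))
E
```

```text
t 33.45 pos [ 0.4492 -0.0881  0.1203] yaw -10.0 q7 -1.42 open 0.281 f [ 0.5  0.6 -0.9] ff 15.0
rotvec deg [-0.08 -0.09 -0.03]  then shift mm [-0.3 -0.6 40.3] len 40.0
```

View pics/p7.png

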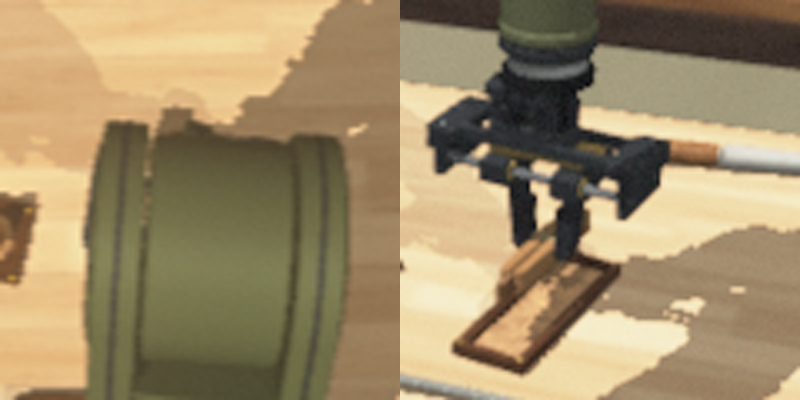

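The clamp is held level and parallel to the long tray (side crop (540,255)). Lowering it.

>>> {"fn": "play_rows", "kwargs": {
  "translation": [
    [0, -0.0005, 0.02],
    [0, 0, 0.012],
    [0, 0, 0.006],
    [0, 0, 0.0015],
    [0, 0, 0],
    [0, 0, 0]
  ],
  "delta_rot": [
    [0, 0, 0],
    [0, 0, 0],
    [0, 0, 0],
    [0, 0, 0],
    [0, 0, 0],
    [0, 0, 0]
  ],
  "grip": [-1, -1, -1, -1, -1, -1]
}}

```text
clock: 34.3
tool_pos: [0.4522, -0.0879, 0.0829]
eef_rot: [0.996, -0.087, -0.002, -0.001]
contact_force: [0.1, 0.6, -0.5]
opening: 0.281
finger_force: 15.0
```

>>> {"fn": "play_rows", "kwargs": {
  "translation": [
    [-0.003, 0, 0],
    [0, 0, 0.002],
    [0, 0, 0.0015],
    [0, 0, 0],
    [0, 0, 0]
  ],
  "delta_rot": [
    [0, 0, 0],
    [0, 0, 0],
    [0, 0, 0],
    [0, 0, 0],
    [0, 0, 0]
  ],
  "grip": [-1, -1, -1, -1, -1]
}}

```text
clock: 34.92
tool_pos: [0.45, -0.0874, 0.0793]
eef_rot: [0.996, -0.087, -0.003, -0.001]
contact_force: [-1.0, 1.0, 0.4]
opening: 0.279
finger_force: 15.0
```

>>> {"fn": "play_rows", "kwargs": {
  "translation": [
    [0, 0, 0.0005],
    [0, 0, 0],
    [0, 0, 0],
    [0, 0, 0],
    [0, 0, 0],
    [0, 0, -0.02],
    [0, 0, -0.03],
    [0, 0, -0.04],
    [0, 0, -0.04]
  ],
  "delta_rot": [
    [0, 0, 0],
    [0, 0, 0],
    [0, 0, 0],
    [0, 0, 0],
    [0, 0, 0],
    [0, 0, 0],
    [0, 0, 0],
    [0, 0, 0],
    [0, 0, 0]
  ],
  "grip": [-1, 0.1, 0.1, 0.1, 0.1, 0.1, 0.1, 0.1, 0.1]
}}

```text
clock: 36.05
tool_pos: [0.4502, -0.0876, 0.2098]
eef_rot: [0.996, -0.087, -0.003, -0.001]
contact_force: [1.4, 0.0, -0.2]
opening: 0.55
finger_force: 0.0
```

>>> {"fn": "play_rows", "kwargs": {
  "translation": [
    [0, 0.04, 0],
    [0, 0.04, 0],
    [0, 0.04, 0],
    [0, 0.04, 0],
    [0, 0.04, 0],
    [0, 0.04, 0],
    [0, 0.02, 0],
    [0, 0, 0],
    [0, 0, 0]
  ],
  "delta_rot": [
    [0, 0, 0],
    [0, 0, 0],
    [0, 0, 0],
    [0, 0, 0],
    [0, 0, 0],
    [0, 0, 0],
    [0, 0, 0],
    [0, 0, 0],
    [0, 0, 0]
  ],
  "grip": [0.1, 0.1, 0.1, 0.1, 0.1, 0.1, 0.1, 0.1, 0.1]
}}

```text
clock: 37.17
tool_pos: [0.4058, -0.3417, 0.2078]
eef_rot: [0.996, -0.086, -0.003, -0.002]
contact_force: [0.3, 0.7, 0.8]
opening: 0.549
finger_force: 0.0
```

```bash
python3 - <<'E'
from plant import r
import cv2,numpy as np
a=r.snapshot("top")[130:260,120:340]; b=r.snapshot("side")[130:260,160:380]
cv2.imwrite("pics/p8.png",np.vstack([cv2.resize(a,(508,300),interpolation=2),cv2.resize(b,(508,300),interpolation=2)]))
E
```

```text
(no output)
```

View pics/p8.png

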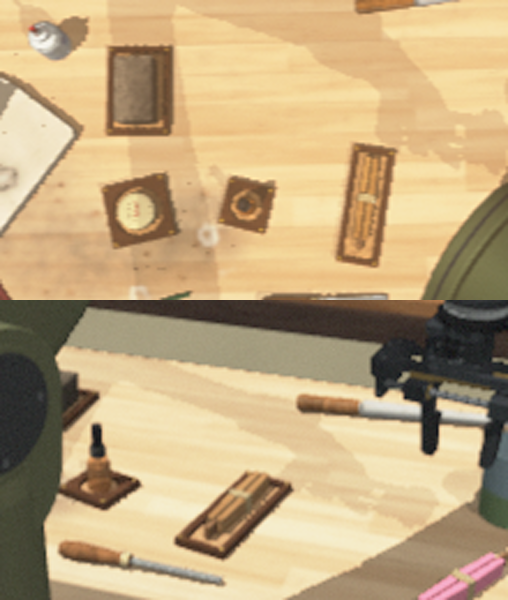

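```bash
python3 - <<'E'
from plant import r
print(r.finish_job())
E
```

```text
the job is handed in; nothing more can be done
None
```

I handed the job in at about 37 s. In the last pictures, the bottle, tin, brick and clamp are each in the right recess and let go, placed in the order asked. The glue bottle had not moved, and nothing touched the mug, which was only partly in view.

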